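Square a plate billet into the corner jig and hold it for clamping

TASK

Build up the laminated billet in the steel corner jig: lay the thick plate on the jig's base first, then the thin plate on it, and the small ground steel block on top, every layer lying flat with its long side against the split fence and its short end against the end fence. Finish with the whole pile squared up and pushed home against both fences, still gripping the small block and pressing it firmly against both fences at once so that the clamp screw could be run in: do not let go, the job ends while you hold it there. Do not knock over the flux bottle or shove the big steel block away.

Things in the scene. Friction and masses are not known exactly. Their poses are not given: they have to be found in the camera images.
- corner_jig: corner jig, fixed: flat steel base 105 x 165 x 10 mm (x from -45 to 60, y from -75 to 90) carrying two dark steel fences and a clamp screw. Origin on the base's underside; z up. The pile belongs in the corner between the fences (point jig_corner). The clamp screw, wound back out of the way, stands at the -y end (tip at y = -30 mm, post 50 mm high at x = 10 mm); nothing stands at the -x side
- jig_corner (a point): inner corner on the base's top face, at (30, 60, 10) mm in the jig's frame, same axes. Split fence's face: plane x = 0; end fence's face: plane y = 0. Parts lie at negative x and y: in place, each part's 40 mm runs along x, its 62 mm along y, centre at x = -20, y = -31 mm; undersides at z = 0 (thick plate), 12 (thin plate), 20 mm (block)
- split_fence: the long fence, 36 mm high above the base, 18 mm thick, facing the jig's -x, in two pieces with an open gap 40 mm wide down to the base; the gap runs from y = -52 to -12 mm of point jig_corner, so a finger can stand in it while a part is gripped at its middle across its 40 mm. Origin same as the jig's
- end_fence: the short fence, one solid piece 76 mm long, 36 mm high above the base and 18 mm thick, face towards -y of the jig. All jig and part faces are ground and slick, friction about 0.25 metal on metal. Origin same as the jig's
- thick_plate: brass plate 40 x 62 x 12 mm (x, y, z), the thickest plate, about 0.25 kg, the bottom layer. Origin: centre of its underside. Same either way round
- thin_plate: copper plate 40 x 62 x 8 mm (x, y, z), about 0.17 kg, the middle layer. Origin: centre of its underside. Same either way round
- small_block: the smaller of the two plain ground steel blocks, 40 x 62 x 24 mm (x, y, z), about 0.45 kg, the top layer. Origin: centre of its underside. Same either way round
- lamp_foot (a point): foot of the desk lamp at the far edge of the bench, fixed: keep the gripper and wrist clear of it. Its thin upright arm rises from here to 0.6 m, at x = 0.67 to 0.72 m, leaning from y = -0.03 to y = -0.17 m; a bench vice up to 0.15 m high stands beside it at x over 0.67 m, y = 0.02 to 0.20 m
- big_block: the bigger ground steel block, 58 x 88 x 26 mm, loose, not part of the job. Origin: centre of its underside
- flux_bottle: brown glass bottle with a white cap, 35 mm diameter, 68 mm high, loose, not part of the job. Origin: centre of its underside
Not all that is in view belongs to the job. There is more than one size of the thin_plate; the job needs the larger.

How it is judged:
By the outcome, as a careful person would: the job done as asked, in the order asked, and still so for the second after the job is handed in, while the arm keeps its last pose, push and grip.
It also fails if it takes over 70 s, if anything falls off the work surface, if the arm or the gripper's body presses on something with over 40 N, if the wrist force passes 120 N, or if a joint passes its speed limit or range.

ROBOT

A 6-joint arm with a two-finger parallel gripper is mounted at the origin on the work surface; the furniture and walls round the work are solid. World frame = base frame: x ahead of the robot, y to its left, z up, the work surface at z = 0. Lengths are in mm, angles in rad, forces in N, time in s.
With the tool pointing down it reaches from about 375 to 975 mm from the base axis. Payload 3.8 kg.
Tool frame: the origin (TCP) lies on the centre line of the jaws, within the pads' length; the fingertips stand manip.nose_length ahead of it and the grasp point (between the pads) lies 2 mm behind it (manip.nose_length is the distance from the TCP to the fingertips, in mm); z points along the fingers, y is the line along which they close (so a half turn about z gives the same grasp; the last joint's range is limited). The gripper opens to 88 mm and grips with 3 to 60 N. Pads are 18 mm wide; open, the fingers measure 123 mm over their backs; the gripper's body (75 mm by 187 mm) begins 45 mm behind the grasp point.
Start: joints at [1.124, 0.264, 1.604, -0, 1.274, -0.037], TCP at [268.935, 619.106, 255.706] pointing down, gripper open.
Joint ranges: [-2.63, 2.63], [-0.94, 2.18], [0.31, 2.57], [-1.31, 4.45], [0, 2.66], [-2.55, 2.55]. Speed limits (rad/s): [2.57, 2.57, 3.14, 3.14, 3.14, 3.14].

INTERFACE

Orientations are given as [roll, pitch, yaw] about the fixed x, y, z axes, in that order (R = Rz(yaw) Ry(pitch) Rx(roll)).
In Python, from plant import manip, read_camera, camera_info, search_frame, pinpoint gives the robot as it stands. The module is installed in compiled form; this text tells all that it offers.
- The arm moves only by the tool step_arm, never from a script. Its arguments are lists of equal length, an entry for each row: "hand": the opening, from -1 (shut) to 1 (fully open); "slide": the shift along the tool's x, y, z in cm, a list of three; "rot": the turn, a rotation vector about the tool's x, y, z in rad, a list of three. A call has 1 to 20 rows; each row is the pose to reach, as a shift and turn from the pose commanded when the call began, along the tool's axes at that moment; what a row does not reach only later rows make up. A row lasts 1/10 s, in which the tool goes at most 50 mm and 8.59 degrees, less where a joint would pass 70% of its speed; a pose out of reach is approached as far as the arm can. A call with a gripper value outside its range is refused whole. The fingers move at their own pace and stop on an object; "squeeze" is the grip in N (left out, the last holds). Time passes only in rows, so rows that repeat a pose let the fingers close. It gives the time, the measured TCP pose, the force, the opening and the grip force at its end, in the units of the state.
- manip.sense(): the state, without advancing time (a new reading comes with each control period).
- read_camera(name): name is "scene" or "top" or "wrist"; returns (picture, depth): 400x640x3 uint8, blue, green, red; 400x640 float32, mm along the optical axis (not along the pixel's ray), 0 where there is no reading.
- camera_info(name): a dict with "camera_matrix" (3x3 intrinsics, pixels), "k1" (the pictures are not rectified: a ray, as slopes to the right and down, at radius r is drawn at 1 + k1 r^2 times it, then the intrinsics apply), "rvec" (rotation vector, rad) and "tvec" (3), from world to camera coordinates, as OpenCV has them. Camera axes: x right, y down, z forward; pixel columns grow to the right and rows downward; lengths in mm; the calibration is good to about 2 mm. A picture is of the moment at which its call begins: read the wrist's pose just before it. camera_info takes no time and is no camera call; for the wrist camera it gives the pose at the moment of the call.
- manip.hand_in(): hands the job in; it is judged then, once.
Trained networks look in the newest picture that a camera, given by its name, has taken for a name from the list of things; names that differ only in an ending like _2 or _b are one class to them, and where a whole thing is asked for, a point or a joint stands for the part that bears it (a point fixed in the world has none). Each returns a list of dicts, best first, with "conf" (0 to 1); they miss things now and then, are a little off and sometimes report something else, mostly with a low value. They report only what shows in the picture. A call takes as long as a camera call. They do not tell look-alikes from the thing itself.
- search_frame(thing, camera): "rect" ([left, top, right, bottom] in pixels, round what is visible of it).
- pinpoint(thing, camera): "centre" ([column, row] in pixels: a listed point, or the origin of a listed thing).
The state is a dict: "clock": time; "joints": joint angles; "qvel": joint speeds; "tau": joint torques, N m; "tool_pos": TCP position; "orientation": TCP orientation; "contact_force": force on the tool from outside, world axes, zero at the start; "wrist_torque": the same for the moment, N m; "finger_gap": finger opening in mm; "grip_force": force on a finger pad.
Only numpy, scipy, OpenCV 4.12 (cv2) and the standard library are available. Lean on these libraries where they do the work, as an engineer would, in place of code of your own. Each camera call takes 0.05 s, during which the arm holds its last target. There are 200 camera calls.

## Working session

There is one attempt and no reset: what is moved stays moved. The work goes in short steps, Python scripts to look and compute and a tool call to move; the robot and the scene stay as the last step left them, time stands still between calls to the robot, and variables do not carry over. Pictures are saved under pics/ and viewed, at most 10 in all, crops included, and the job is handed in when it is done.

Besides the shell and the picture viewer there is one more tool, called after "Emit:" as name(argument=value, ...) on one line, values as JSON. step_arm: Moves the arm, as the interface text tells. Its arguments: {"type":"object","properties":{"hand":{"type":"array","items":{"type":"number"}},"slide":{"type":"array","items":{"type":"array","items":{"type":"number"}}},"rot":{"type":"array","items":{"type":"array","items":{"type":"number"}}},"squeeze":{"type":"number"}},"required":["hand","slide","rot"]}

```bash
mkdir -p pics
cat > h.py <<'E'
import numpy as np, cv2
from plant import manip, read_camera, camera_info, search_frame, pinpoint
from scipy.spatial.transform import Rotation as Rot
def cam(n):
    c=camera_info(n); K=np.array(c["camera_matrix"],float); R=cv2.Rodrigues(np.array(c["rvec"],float))[0]
    return K,float(c["k1"]),R,np.array(c["tvec"],float).ravel()
def rays(C,px):
    K,k1,R,t=C; px=np.asarray(px,float).reshape(-1,2)
    d=np.c_[(px[:,0]-K[0,2])/K[0,0],(px[:,1]-K[1,2])/K[1,1]]; u=d.copy()
    for _ in range(20): u=d/(1+k1*(u**2).sum(1,keepdims=True))
    return np.c_[u,np.ones(len(u))]
def to_world(C,px,z):   # z depth along axis
    K,k1,R,t=C; P=rays(C,px)*np.asarray(z,float).reshape(-1,1); return (P-t)@R
def on_plane(C,px,h):
    K,k1,R,t=C; d=rays(C,px)@R; o=-R.T@t; s=(h-o[2])/d[:,2]; return o+d*s[:,None]
def proj(C,X):
    K,k1,R,t=C; p=np.asarray(X,float).reshape(-1,3)@R.T+t; u=p[:,:2]/p[:,2:]; u=u*(1+k1*(u**2).sum(1,keepdims=True)); return u*[K[0,0],K[1,1]]+[K[0,2],K[1,2]]
def cloud(C,depth):
    v,u=np.mgrid[0:400,0:640]; W=to_world(C,np.c_[u.ravel(),v.ravel()],depth.ravel()).reshape(400,640,3); W[depth<=0]=np.nan; return W
E
python3 - <<'E'
from h import *
print(manip.nose_length); s=manip.sense(); print(s)
for n in ("scene","top","wrist"):
    im,d=read_camera(n); cv2.imwrite(f"pics/{n}0.png",im); np.savez(f"{n}0.npz",im=im,d=d); C=cam(n)
    print(n,(-C[2].T@C[3]).round(),C[0].round(1).tolist(),C[1],(d>0).mean())
    for t in ("corner_jig","jig_corner","thick_plate","thin_plate","small_block","big_block","flux_bottle"):
        try:
            print(t,[(np.round(r["centre"]).tolist(),round(r["conf"],2)) for r in pinpoint(t,n)][:4], [(np.round(r["rect"]).tolist(),round(r["conf"],2)) for r in search_frame(t,n)][:4])
        except Exception as e: print(t,e)
E
```

```text
17.0
{'clock': 0.0, 'joints': array([ 1.12404311e+00,  2.64728048e-01,  1.60535874e+00, -2.65455283e-05,
        1.27373226e+00, -3.69207203e-02]), 'qvel': array([-0.00251934, -0.00113828,  0.00131655, -0.00179017,  0.00100784,
        0.00192222]), 'tau': array([ 2.75321203e-03, -5.02108669e+01, -3.56887829e+01,  7.28948275e-02,
        2.94256455e-02, -1.78598139e-04]), 'tool_pos': array([268.68581087, 618.47866125, 254.41314866]), 'orientation': array([-3.13936684e+00, -5.68330584e-05,  2.73176790e+00]), 'contact_force': array([-0.10951514, -0.37486527,  0.72084422]), 'wrist_torque': array([-0.01968348,  0.00610716,  0.0362451 ]), 'grip_force': 0.0, 'finger_gap': 88.31683544486232}
scene [ -51. -627.  689.] [[514.4, 0.0, 325.9], [0.0, 514.4, 203.4], [0.0, 0.0, 1.0]] -0.12010529909726916 0.98976171875
corner_jig [([273.0, 185.0], 0.94)] [([240.0, 148.0, 312.0, 212.0], 0.94)]
jig_corner [([275.0, 164.0], 0.73)] [([239.0, 146.0, 313.0, 210.0], 0.78)]
thick_plate [([394.0, 277.0], 0.95)] [([380.0, 260.0, 413.0, 293.0], 0.61)]
thin_plate [([397.0, 278.0], 0.71), ([308.0, 250.0], 0.61),
[... 766 characters left out ...]
([311.0, 186.0], 0.46)] [([319.0, 245.0, 344.0, 265.0], 0.68), ([302.0, 182.0, 320.0, 195.0], 0.55), ([221.0, 181.0, 259.0, 196.0], 0.23)]
small_block [([347.0, 203.0], 0.96)] [([334.0, 192.0, 362.0, 215.0], 0.74), ([202.0, 177.0, 286.0, 237.0], 0.34)]
big_block [([404.0, 170.0], 0.59), ([348.0, 203.0], 0.2)] [([384.0, 153.0, 426.0, 191.0], 0.69)]
flux_bottle [([264.0, 272.0], 0.49)] [([255.0, 267.0, 272.0, 285.0], 0.59), ([321.0, 247.0, 345.0, 264.0], 0.26)]
wrist [193. 651. 386.] [[346.2, 0.0, 320.6], [0.0, 346.2, 197.1], [0.0, 0.0, 1.0]] -0.07341183678133224 0.995890625
corner_jig [] []
jig_corner [] []
thick_plate [] []
thin_plate [] []
small_block [] []
big_block [] []
flux_bottle [] []
```

Run:
```python
from h import *
z=np.load("top0.npz"); im=z["im"]; 
c=im[140:320,180:450]; a=cv2.resize(c,None,fx=2.9,fy=2.9,interpolation=cv2.INTER_CUBIC); cv2.imwrite("pics/a.png",a[:,:800])
C=cam("top"); W=cloud(C,z["d"])
for n,p in dict(jig=(245,212),corner=(222,191),thick=(402,234),thin=(334,257),thin2=(311,186),block=(347,203),big=(404,170),bot=(264,272)).items():
    print(n,W[p[1],p[0]].round(1), on_plane(C,p,0).round())
h=np.clip(np.nan_to_num(W[:,:,2]),-10,60); hh=((h+10)/70*255).astype(np.uint8)
cv2.imwrite("pics/b.png",cv2.resize(cv2.applyColorMap(hh,cv2.COLORMAP_JET)[140:320,180:450],None,fx=2.9,fy=2.9,interpolation=cv2.INTER_NEAREST))
```

```text
jig [526.4  74.    8.9] [[527.  75.   0.]]
corner [573.5 128.2   9. ] [[575. 130.   0.]]
thick [ 482.9 -285.1   10.8] [[ 483. -288.    0.]]
thin [ 428.3 -129.9   12. ] [[ 428. -131.    0.]]
thin2 [590.2 -74.9   5.4] [[591. -75.   0.]]
block [ 550.  -157.1   24.7] [[ 553. -159.    0.]]
big [ 629.1 -287.8   24.7] [[ 634. -294.    0.]]
bot [394.5  22.5  47. ] [[392.  27.   0.]]
```

View pics/a.png

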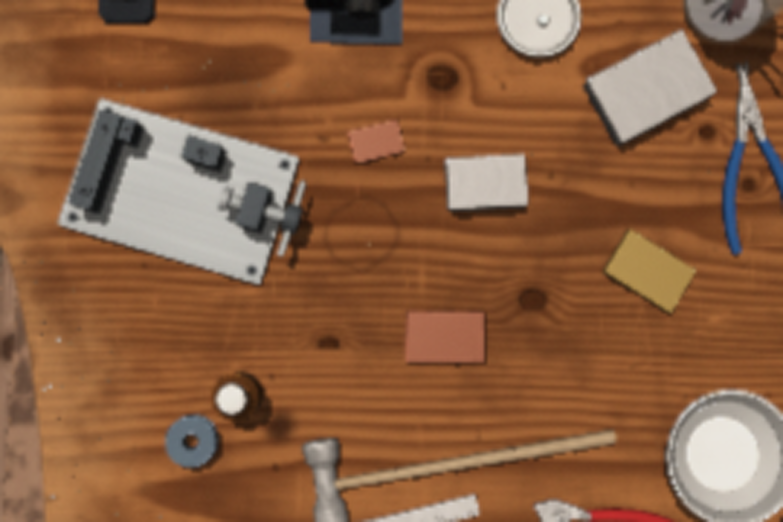

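View pics/scene0.png

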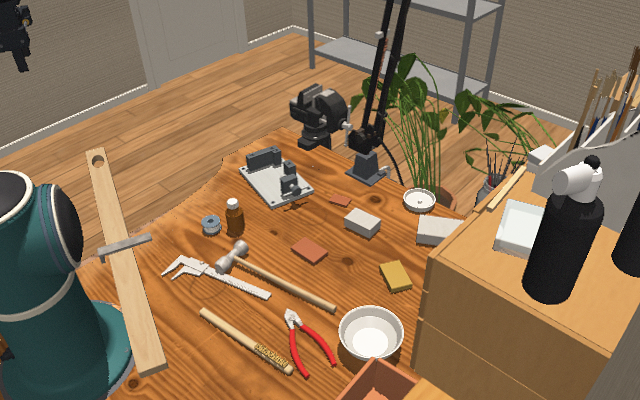

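The top crop shows the jig at crop (180,190) with its end fence on the left. The small block is at (487,182), the big block at (650,88), brass at (650,270), the large copper plate at (445,338), the small copper decoy at (377,140) and the bottle at (235,400). Next I fit poses from the depth cloud.

```bash
cat >> h.py <<'E'
def fit(C,im,d,px,zlo,zhi,r=45):
    """rect of the blob with heights in zlo..zhi containing px: centre, sizes, yaw of the long side (deg), height"""
    W=cloud(C,d); m=((W[:,:,2]>zlo)&(W[:,:,2]<zhi)).astype(np.uint8)
    n,l=cv2.connectedComponents(m,connectivity=4); px=np.round(px).astype(int); k=l[px[1],px[0]]
    if k==0: return None
    B=l==k; P=W[B]; h=np.median(P[:,2])
    c=max(cv2.findContours(B.astype(np.uint8),0,1)[0],key=cv2.contourArea)
    X=on_plane(C,c.reshape(-1,2).astype(float),h)[:,:2]
    (cx,cy),(w,hh),a=cv2.minAreaRect(X.astype(np.float32))
    if w<hh: w,hh,a=hh,w,a+90
    return np.round([cx,cy,w,hh,(a+90)%180-90,h],1), int(B.sum())
E
python3 - <<'E'
from h import *
for n,ps in (("top",dict(jig=(245,215),thick=(402,234),thin=(334,257),thin2=(311,186),block=(347,203),big=(404,170))),("scene",dict(jig=(262,195),thick=(396,275),thin=(308,250),block=(360,218)))):
    z=np.load(n+"0.npz"); C=cam(n)
    for k,p in ps.items():
        lo,hi=(17,30) if k in("block","big") else (4.5,16)
        print(n,k,fit(C,z["im"],z["d"],p,lo,hi))
z=np.load("top0.npz"); W=cloud(cam("top"),z["d"]); m=(W[:,:,2]>35)&(W[:,:,2]<60); P=W[m]
n,l,st,ce=cv2.connectedComponentsWithStats(m[150:300,190:300].astype(np.uint8))
for k in range(1,n):
    Q=W[150:300,190:300][l==k]
    if len(Q)>8:
        R=cv2.minAreaRect(Q[:,:2].astype(np.float32)); print(len(Q),np.round(R[0],1),np.round(R[1],1),round(R[2],1),np.median(Q[:,2]).round(1))
print(np.nanmedian(W[260:280,300:310,2]))
E
```

```text
top jig (array([541.1,  82. , 165. , 105.4,  74.6,   9.6]), 2506)
top thick (array([ 484.6, -288.9,   62.7,   40.7,   58.8,   11.4]), 479)
top thin (array([ 430.8, -128.3,   61.6,   39.1,   88.2,    8.6]), 475)
top thin2 (array([590.4, -73.9,  30.9,  16.9, -66.6,   5.9]), 39)
top block (array([ 551.3, -158.5,   62.1,   40.5,  -85.6,   23.6]), 480)
top big (array([ 630. , -288.3,   89.6,   58. ,  -60.8,   25.3]), 954)
scene jig (array([538.1,  80.5, 171.7, 106.8,  74.4,  10.8]), 1464)
scene thick (array([ 482.6, -290.4,   67.2,   43.4,   59.7,   12.6]), 664)
scene thin (array([ 428.8, -128.9,   66. ,   43.7,   88.5,    9.5]), 551)
scene block (array([ 547.8, -159.7,   66.4,   47.8,  -85.5,   24.5]), 522)
364 [558.2 135.8] [30.1 76.1] 72.9 45.4
109 [567.7  60.8] [27.8 18. ] 73.7 45.6
275 [516.6  14. ] [54.9 62. ] 3.2 44.5
133 [384.6  29.1] [32.1 34.3] 2.5 46.6
-0.43242146513073165
```

```bash
cat >> h.py <<'E'
def goto(x,y,z,yaw,cmd=None):
    """slide (cm) and rot (rad about tool z) from measured pose to a world TCP pose, tool down"""
    s=manip.sense(); p=s["tool_pos"]; R=Rot.from_euler("xyz",s["orientation"]).as_matrix()
    Rt=(Rot.from_euler("z",yaw,degrees=True)*Rot.from_euler("x",np.pi)).as_matrix()
    print("slide",(R.T@(np.array([x,y,z])-p)/10).round(2),"rot",Rot.from_matrix(R.T@Rt).as_rotvec().round(3),"from",p.round(1),np.degrees(s["orientation"]).round(2))
E
python3 - <<'E'
from h import *
for n in("scene","top"):
    z=np.load(n+"0.npz"); W=cloud(cam(n),z["d"]).reshape(-1,3); W=W[~np.isnan(W[:,0])]
    W=W[(W[:,2]>70)&(np.hypot(W[:,0],W[:,1])<900)&(W[:,0]>0)]
    H={}
    for p in W:
        k=(int(p[0]//50*50),int(p[1]//50*50)); H[k]=max(H.get(k,0),int(p[2]))
    print(n,sorted(H.items()))
goto(519,2,250,74.6)
E
```

```text
scene [((0, -100), 329), ((0, -50), 338), ((0, 0), 337), ((50, -100), 310), ((50, -50), 329), ((50, 0), 328), ((150, -700), 446), ((150, -550), 260), ((200, -700), 407), ((200, -550), 258), ((200, 500), 347), ((200, 550), 390), ((250, -700), 366), ((250, 500), 347), ((250, 550), 399), ((250, 600), 373), ((250, 650), 259), ((300, -700), 324), ((300, -650), 249), ((300, -600), 249), ((300, -550), 430), ((300, -500), 249), ((300, -450), 247), ((300, 600), 345), ((300, 650), 346), ((300, 700), 343), ((350, -700), 284), ((350, -650), 249), ((350, -600), 428), ((350, -550), 429), ((350, -500), 249), ((350, -450), 249), ((350, 0), 72), ((400, -700), 242), ((400, -650), 249), ((400, -600), 416), ((400, -550), 271), ((400, -500), 271), ((400, -450), 249), ((450, -700), 204), ((450, -650), 334), ((450, -600), 349), ((450, -550), 271), ((450, -500), 272), ((450, -450), 266), ((500, -700), 163), ((500, -600), 394), ((500, -550), 379), ((500, -500), 337), ((500, -450), 258), ((550, -700), 122), ((550, -600), 383), ((550, -550), 384), ((550, -500), 416), ((550, -450), 279), ((600, -700), 85), ((60
[... 1531 characters left out ...]
, 278), ((600, 100), 620), ((600, 150), 603), ((600, 200), 602), ((650, -600), 381), ((650, -550), 421), ((650, -500), 397), ((650, -450), 248), ((650, -400), 211), ((650, -350), 164), ((650, -200), 608), ((650, -150), 610), ((650, -100), 452), ((650, -50), 599), ((650, 0), 604), ((650, 50), 604), ((650, 100), 613), ((650, 150), 603), ((700, -400), 201), ((700, -350), 191), ((700, -150), 72), ((700, -100), 344), ((700, -50), 205), ((700, 0), 129), ((700, 50), 147), ((700, 100), 145), ((700, 150), 141), ((750, -400), 206), ((750, 0), 90), ((750, 50), 140), ((750, 100), 141), ((750, 150), 140)]
slide [-47.52 -46.64   0.57] rot [0.   0.   1.43] from [268.9 619.1 255.7] [-180.      0.    156.52]
```

Emit:
step_arm(hand=[1, 1, 1, 1, 1, 1, 1, 1, 1, 1, 1, 1, 1, 1, 1, 1], slide=[[-47.5, -46.6, 0.5], [-47.5, -46.6, 0.5], [-47.5, -46.6, 0.5], [-47.5, -46.6, 0.5], [-47.5, -46.6, 0.5], [-47.5, -46.6, 0.5], [-47.5, -46.6, 0.5], [-47.5, -46.6, 0.5], [-47.5, -46.6, 0.5], [-47.5, -46.6, 0.5], [-47.5, -46.6, 0.5], [-47.5, -46.6, 0.5], [-47.5, -46.6, 0.5], [-47.5, -46.6, 0.5], [-47.5, -46.6, 0.5], [-47.5, -46.6, 0.5]], rot=[[0, 0, 1.43], [0, 0, 1.43], [0, 0, 1.43], [0, 0, 1.43], [0, 0, 1.43], [0, 0, 1.43], [0, 0, 1.43], [0, 0, 1.43], [0, 0, 1.43], [0, 0, 1.43], [0, 0, 1.43], [0, 0, 1.43], [0, 0, 1.43], [0, 0, 1.43], [0, 0, 1.43], [0, 0, 1.43]])

```text
clock: 3.85
tool_pos: [518.6, 3.0, 250.6]
orientation: [-3.141, -0.001, 1.301]
contact_force: [-0.5, 0.7, -1.0]
finger_gap: 88.0
grip_force: 0.0
```

```bash
cat > jig.py <<'E'
from h import *
import sys
s=manip.sense(); C=cam("wrist"); im,d=read_camera("wrist"); n=sys.argv[1]; cv2.imwrite(f"pics/w{n}.png",im); np.savez(f"w{n}.npz",im=im,d=d)
print(s["tool_pos"].round(1),np.degrees(s["orientation"]).round(2))
W=cloud(C,d); p=proj(C,[530,60,10])[0]; print("base",p.round(),fit(C,im,d,p,4.5,16))
# fence tops
m=(W[:,:,2]>40)&(W[:,:,2]<51); k,l=cv2.connectedComponents(m.astype(np.uint8))
for i in range(1,k):
    B=l==i
    if B.sum()<60: continue
    h=np.median(W[B][:,2]); c=max(cv2.findContours(B.astype(np.uint8),0,1)[0],key=cv2.contourArea)
    X=on_plane(C,c.reshape(-1,2).astype(float),h)[:,:2].astype(np.float32); a=cv2.minAreaRect(X)
    print(B.sum(),round(h,1),np.round(a[0],1),np.round(a[1],1),round(a[2],1),cv2.boxPoints(a).round(1).tolist())
E
python3 jig.py 1
```

```text
[518.6   3.  250.6] [-1.7995e+02 -4.0000e-02  7.4550e+01]
base [317. 106.] (array([541.3,  79.4, 158.5, 105.4,  74.6,  10.9]), 12282)
2101 46.7 [558.8 133.9] [29.  75.7] 74.7 [[518.4000244140625, 130.0], [591.4000244140625, 109.9000015258789], [599.0999755859375, 137.89999389648438], [526.0999755859375, 157.89999389648438]]
591 46.8 [568.6  60.5] [26.3 18.5] 74.9 [[556.2000122070312, 50.20000076293945], [574.0999755859375, 45.400001525878906], [580.9000244140625, 70.80000305175781], [563.0, 75.5999984741211]]
104 42.7 [533.2  41.5] [ 7.7 14.5] 74.6 [[525.2000122070312, 39.70000076293945], [539.0999755859375, 35.79999923706055], [541.0999755859375, 43.20000076293945], [527.2000122070312, 47.099998474121094]]
414 50.3 [527.3  20.1] [27.3 33.7] 75.7 [[507.6000061035156, 11.0], [540.2000122070312, 2.700000047683716], [547.0, 29.100000381469727], [514.2999877929688, 37.5]]
416 46.7 [389.9  30.3] [29.3 34.5] 19.8 [[370.29998779296875, 41.599998474121094], [382.0, 9.100000381469727], [409.5, 19.100000381469727], [397.8999938964844, 51.5]]
201 46.0 [677.7 -52.3] [37.2 12.1] 88.5 [[671.2000122070312, -70.80000305175781], [683.2999877929688, -71.0999984741211], [684.2999877929688, -33.900001525878906], [672.0999755859375, -33.599998474121094]]
233 44.5 [520.   -6.8] [15.6 19. ] 74.3 [[508.70001220703125, -11.800000190734863], [527.0, -16.899999618530273], [531.2999877929688, -1.899999976158142], [512.9000244140625, 3.299999952316284]]
```

View pics/w1.png

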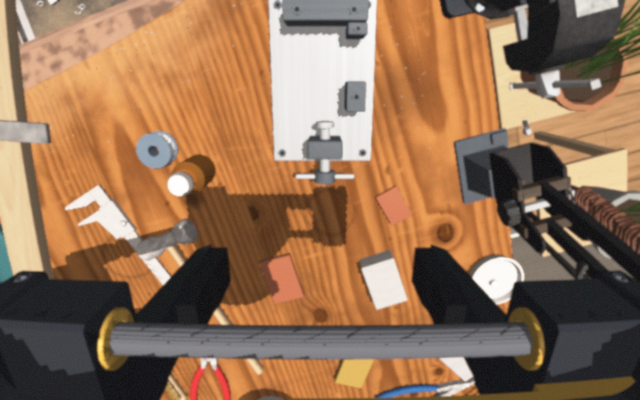

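The picture shows the jig upright at columns 270–378. The end fence is at row 12, the second split-fence piece at (355,97) and the clamp at (323,150). Its corner is at about (577, 125) mm with yaw −15.4°, agreeing with the top view. Next, the thick plate.

```bash
python3 -c "
from h import *
goto(484.3,-289.2,60,58.9)"
```

```text
slide [-29.15   4.49  19.03] rot [-0.001 -0.001  0.274] from [518.4   3.6 250.6] [-1.7995e+02 -4.0000e-02  7.4620e+01]
```

Emit:
step_arm(hand=[1, 1, 1, 1, 1, 1, 1, 1, 1, 1], slide=[[-29.2, 4.5, 19.0], [-29.2, 4.5, 19.0], [-29.2, 4.5, 19.0], [-29.2, 4.5, 19.0], [-29.2, 4.5, 19.0], [-29.2, 4.5, 19.0], [-29.2, 4.5, 19.0], [-29.2, 4.5, 19.0], [-29.2, 4.5, 19.0], [-29.2, 4.5, 19.0]], rot=[[0, 0, 0.274], [0, 0, 0.274], [0, 0, 0.274], [0, 0, 0.274], [0, 0, 0.274], [0, 0, 0.274], [0, 0, 0.274], [0, 0, 0.274], [0, 0, 0.274], [0, 0, 0.274]])

```text
clock: 4.9
tool_pos: [485.7, -289.4, 61.5]
orientation: [3.141, -0.0, 1.03]
contact_force: [0.3, 0.6, 0.1]
finger_gap: 88.2
grip_force: 0.0
```

Run:
```python
from h import *
goto(484.3,-289.2,20,58.9)
C=cam("wrist"); im,d=read_camera("wrist"); cv2.imwrite("pics/w2.png",im); p=proj(C,[484.3,-289.2,12])[0]; print(p, fit(C,im,d,p,5,17)); print(proj(C,[[484+20,-289+35,12]]))
```

```text
slide [-0.05 -0.13  4.15] rot [ 0.001 -0.     0.002] from [ 485.7 -289.4   61.5] [ 1.7996e+02 -3.0000e-02  5.9000e+01]
[317.60061348 234.37520833] (array([ 486.5, -288.9,   63. ,   39.8,   58.8,   12.9]), 7172)
[[315.09800986 164.91191303]]
```

Emit:
step_arm(hand=[1, 1, 1, 1, -1, -1, -1, -1, -1, -1, -1, -1, -1], slide=[[0, 0, 2.0], [0, 0, 3.6], [0, 0, 4.15], [0, 0, 4.15], [0, 0, 4.15], [0, 0, 4.15], [0, 0, 4.15], [0, 0, 4.15], [0, 0, 4.15], [0, 0, 4.15], [0, 0, 4.15], [0, 0, 4.15], [0, 0, 4.15]], rot=[[0, 0, 0], [0, 0, 0], [0, 0, 0], [0, 0, 0], [0, 0, 0], [0, 0, 0], [0, 0, 0], [0, 0, 0], [0, 0, 0], [0, 0, 0], [0, 0, 0], [0, 0, 0], [0, 0, 0]], squeeze=35)

```text
clock: 6.25
tool_pos: [484.7, -291.1, 19.2]
orientation: [-3.142, 0.0, 1.028]
contact_force: [-0.9, -0.2, 2.1]
finger_gap: 39.4
grip_force: 35.0
```

```bash
python3 -c "
from h import *
goto(541.0,88.0,80,74.6)"
```

```text
slide [ 35.37 -14.77  -6.08] rot [-0.     0.    -0.274] from [ 484.7 -291.1   19.2] [-1.800e+02  1.000e-02  5.889e+01]
```

Emit:
step_arm(hand=[-1, -1, -1, -1, -1, -1, -1, -1, -1, -1, -1, -1, -1, -1], slide=[[0, 0, -4.0], [0, 0, -8.0], [4.5, -1.8, -9.1], [9.0, -3.7, -9.1], [13.5, -5.5, -9.1], [18.0, -7.4, -9.1], [22.5, -9.2, -9.1], [27.0, -11.1, -9.1], [31.5, -13.0, -9.1], [36.0, -14.9, -9.1], [36.0, -14.9, -9.1], [36.0, -14.9, -9.1], [36.0, -14.9, -9.1], [36.0, -14.9, -9.1]], rot=[[0, 0, 0], [0, 0, 0], [0, 0, -0.1], [0, 0, -0.2], [0, 0, -0.274], [0, 0, -0.274], [0, 0, -0.274], [0, 0, -0.274], [0, 0, -0.274], [0, 0, -0.274], [0, 0, -0.274], [0, 0, -0.274], [0, 0, -0.274], [0, 0, -0.274]])

```text
clock: 7.65
tool_pos: [542.7, 92.7, 109.8]
orientation: [-3.141, 0.001, 1.3]
contact_force: [0.3, -1.3, -2.2]
finger_gap: 39.6
grip_force: 35.0
```

Run:
```python
from h import *
goto(543.6,94.3,32,74.6)
C=cam("wrist"); im,d=read_camera("wrist"); cv2.imwrite("pics/w3.png",im)
s=manip.sense(); print(s["contact_force"],s["finger_gap"],s["grip_force"])
```

```text
slide [0.18 0.05 7.78] rot [-0.001  0.001 -0.002] from [542.7  92.7 109.8] [-1.7995e+02  4.0000e-02  7.4480e+01]
[-0.31427919 -0.12848816 -1.90637854] 39.3988043690595 34.99754548072815
```

View pics/w3.png

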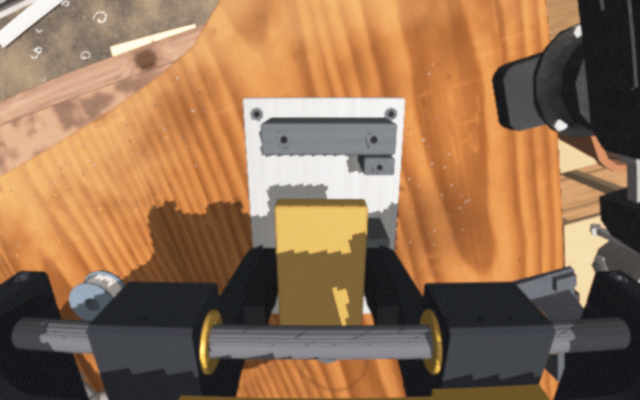

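The picture shows the brass plate square in the jaws, with its front edge at row 200, columns 276–366. The end fence is at row 137 and the split-fence stub at (378,165). I'll measure where the plate sits in the hand.

```bash
cat >> h.py <<'E'
YAW=74.6; U=np.array([np.sin(np.radians(YAW)),-np.cos(np.radians(YAW))]); V=np.array([np.cos(np.radians(YAW)),np.sin(np.radians(YAW))])
def uv(P): P=np.asarray(P)[...,:2]; return np.stack([P@U,P@V],-1)
def inhand(zlo,zhi,save=None):
    """front part of the held plate: u range, v of front edge, by jig axes; corner is at u=523, v=274.3"""
    s=manip.sense(); C=cam("wrist"); im,d=read_camera("wrist"); W=cloud(C,d)
    if save: cv2.imwrite(save,im)
    m=(W[:,:,2]>zlo)&(W[:,:,2]<zhi); v,u=np.mgrid[0:400,0:640]; m&=(u>250)&(u<395)&(v>150)&(v<235)
    q=uv(W[m]); print("n",m.sum(),"tcp uv",uv(s["tool_pos"]).round(1),"z",np.median(W[m][:,2]).round(1),"u",np.percentile(q[:,0],[1,99]).round(1),"v front",np.percentile(q[:,1],[99,99.8]).round(1),"F",s["contact_force"].round(1),s["finger_gap"].round(1),s["grip_force"])
E
python3 - <<'E'
from h import *
inhand(90,112)
E
```

```text
Traceback (most recent call last):
  File "h.py", line 43, in inhand
    q=uv(W[m]); print("n",m.sum(),"tcp uv",uv(s["tool_pos"]).round(1),"z",np.median(W[m][:,2]).round(1),"u",np.percentile(q[:,0],[1,99]).round(1),"v front",np.percentile(q[:,1],[99,99.8]).round(1),"F",s["contact_force"].round(1),s["finger_gap"].round(1),s["grip_force"])
                                                                                                                                                                                                                                     ^^^^^^^^^^^^^^^^^^^^^
AttributeError: 'float' object has no attribute 'round'
```

```bash
sed -i 's/s\["finger_gap"\].round(1)/round(s["finger_gap"],1)/' h.py
python3 - <<'E'
from h import *
inhand(90,112)
E
```

```text
n 3312 tcp uv [498.9 233.6] z 103.5 u [479.6 518.3] v front [266.  266.1] F [-0.3  0.2 -1.9] 39.4 34.997652769088745
```

Emit:
step_arm(hand=[-1, -1, -1, -1, -1, -1, -1], slide=[[0.44, 0, 0], [0.44, 0, 3.5], [0.44, 0, 6.0], [0.44, 0, 7.4], [0.44, 0, 7.7], [0.44, 0, 7.8], [0.44, 0, 7.8]], rot=[[0, 0, 0], [0, 0, 0], [0, 0, 0], [0, 0, 0], [0, 0, 0], [0, 0, 0], [0, 0, 0]])

```text
clock: 8.5
tool_pos: [545.5, 98.6, 33.3]
orientation: [3.14, -0.001, 1.302]
contact_force: [-0.0, 0.1, -2.3]
finger_gap: 39.4
grip_force: 35.0
```

```bash
cat > st.py <<'E'
from h import *
s=manip.sense(); F=s["contact_force"]; print("t",round(s["clock"],2),"uv",uv(s["tool_pos"]).round(1),"z",s["tool_pos"][2].round(1),"rpy",np.degrees(s["orientation"]).round(2),"Fuvz",uv(F).round(1),F[2].round(1),"gap",round(s["finger_gap"],1),"grip",round(s["grip_force"],1),"tq",s["wrist_torque"].round(2))
E
python3 st.py
```

```text
t 8.5 uv [499.7 239.9] z 33.3 rpy [ 1.7989e+02 -5.0000e-02  7.4580e+01] Fuvz [-0.   0.1] -2.3 gap 39.4 grip 35.0 tq [-0.05  0.1   0.03]
```

Emit:
step_arm(hand=[-1, -1, -1, -1, -1], slide=[[0, 0, 0.15], [0, 0, 0.25], [0, 0, 0.35], [0, 0, 0.4], [0, 0, 0.4]], rot=[[0, 0, 0], [0, 0, 0], [0, 0, 0], [0, 0, 0], [0, 0, 0]])

```text
clock: 9.0
tool_pos: [544.8, 98.5, 29.2]
orientation: [3.141, -0.0, 1.302]
contact_force: [-2.5, -0.0, 5.6]
finger_gap: 39.8
grip_force: 35.0
```

```bash
python3 st.py
```

```text
t 9.0 uv [499.1 239.6] z 29.2 rpy [ 1.7995e+02 -2.0000e-02  7.4590e+01] Fuvz [-2.4 -0.7] 5.6 gap 39.8 grip 35.0 tq [-0.07  0.47  0.06]
```

Emit:
step_arm(hand=[-1, -1, -1, -1, -1, -1], slide=[[0, 0.15, -0.08], [0, 0.3, -0.08], [0, 0.42, -0.08], [0, 0.48, -0.08], [0.15, 0.48, -0.08], [0.3, 0.48, -0.08]], rot=[[0, 0, 0], [0, 0, 0], [0, 0, 0], [0, 0, 0], [0, 0, 0], [0, 0, 0]])

```text
clock: 9.6
tool_pos: [549.2, 99.5, 29.2]
orientation: [-3.14, 0.002, 1.302]
contact_force: [-3.7, -3.1, 6.5]
finger_gap: 39.6
grip_force: 35.0
```

```bash
python3 st.py
```

```text
t 9.6 uv [503.  241.7] z 29.2 rpy [-1.7993e+02  9.0000e-02  7.4620e+01] Fuvz [-2.7 -4. ] 6.5 gap 39.6 grip 35.0 tq [-0.52  0.64  0.07]
```

Emit:
step_arm(hand=[-1, -1, -1, -1], slide=[[0.1, 0.05, 0], [0.15, 0.1, 0], [0.2, 0.15, 0], [0.2, 0.15, 0]], rot=[[0, 0, 0], [0, 0, 0], [0, 0, 0], [0, 0, 0]])

```text
clock: 10.0
tool_pos: [549.6, 100.6, 29.3]
orientation: [-3.137, 0.003, 1.303]
contact_force: [-9.3, -3.7, 12.3]
finger_gap: 39.6
grip_force: 35.0
```

```bash
python3 st.py
```

```text
t 10.0 uv [503.1 242.9] z 29.3 rpy [-179.75    0.18   74.63] Fuvz [-8. -6.] 12.3 gap 39.6 grip 35.0 tq [-0.67  1.3   0.09]
```

Emit:
step_arm(hand=[-1, -1, -1, -1], slide=[[0.1, 0.05, -0.05], [0.2, 0.05, -0.05], [0.25, 0.05, -0.05], [0.25, 0.05, -0.05]], rot=[[0, 0, 0], [0, 0, 0], [0, 0, 0], [0, 0, 0]])

```text
clock: 10.4
tool_pos: [549.8, 101.4, 29.3]
orientation: [-3.136, 0.006, 1.303]
contact_force: [-9.5, -9.8, 12.6]
finger_gap: 39.5
grip_force: 35.0
```

```bash
python3 st.py
```

```text
t 10.4 uv [503.1 243.8] z 29.3 rpy [-179.67    0.34   74.67] Fuvz [ -6.5 -12. ] 12.6 gap 39.5 grip 35.0 tq [-1.55  1.45  0.12]
```

Emit:
step_arm(hand=[0.4, 0.4, 0.4, 0.4, 0.4, 0.4, 0.4, 0.4, 0.4], slide=[[0, 0, 0], [0, 0, 0], [-0.3, -0.15, 0], [-0.3, -0.15, 0], [-0.3, -0.15, -3], [-0.3, -0.15, -7], [-0.3, -0.15, -9], [-0.3, -0.15, -9], [-0.3, -0.15, -9]], rot=[[0, 0, 0], [0, 0, 0], [0, 0, 0], [0, 0, 0], [0, 0, 0], [0, 0, 0], [0, 0, 0], [0, 0, 0], [0, 0, 0]])

```text
clock: 11.3
tool_pos: [550.8, 101.4, 119.5]
orientation: [3.141, -0.0, 1.302]
contact_force: [0.4, -0.0, 0.4]
finger_gap: 61.7
grip_force: 0.0
```

```bash
python3 st.py
cat > chk.py <<'E'
from h import *
import sys
lo,hi,f=float(sys.argv[1]),float(sys.argv[2]),sys.argv[3]
C=cam("wrist"); im,d=read_camera("wrist"); W=cloud(C,d); cv2.imwrite(f,im)
q=uv(W); m=(W[:,:,2]>lo)&(W[:,:,2]<hi)&(q[:,:,0]>460)&(q[:,:,0]<530)&(q[:,:,1]>190)&(q[:,:,1]<290)
Q=q[m]; print(m.sum(),"z",np.median(W[m][:,2]).round(1),"u",np.percentile(Q[:,0],[1,99]).round(1),"v",np.percentile(Q[:,1],[1,99]).round(1))
e=(W[:,:,2]>42)&(W[:,:,2]<50); E=q[e]; a=E[(E[:,0]>455)&(E[:,0]<515)&(E[:,1]>255)&(E[:,1]<310)]; b=E[(E[:,0]>510)&(E[:,0]<550)&(E[:,1]>190)&(E[:,1]<230)]
for n,k,c in(("endface v",a,1),("splitface u",b,0)): print(n,len(k),np.percentile(k[:,c],[1,99]).round(1) if len(k) else None)
E
python3 chk.py 17 27 pics/c1.png
```

```text
t 11.3 uv [504. 244.] z 119.5 rpy [ 1.7996e+02 -2.0000e-02  7.4590e+01] Fuvz [0.4 0.1] 0.4 gap 61.7 grip 0.0 tq [-0.06  0.01  0.05]
4313 z 23.0 u [483.6 524.8] v [214.5 269.1]
endface v 2592 [275.5 293.7]
splitface u 1095 [523.1 540.9]
```

View pics/c1.png

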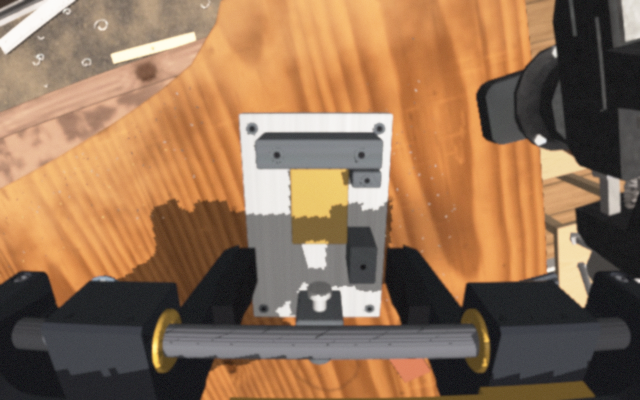

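The picture shows the brass plate flat on the base at (320,205), its edge against the split-fence stub at (349,180) and its front under the end fence at row 168: home. Now the thin plate.

```bash
python3 -c "
from h import *
goto(430,-128.5,60,88.2)"
```

```text
slide [-25.33  -5.43   5.86] rot [-0.002  0.    -0.237] from [549.8 101.3 118.3] [-1.7991e+02  4.0000e-02  7.4590e+01]
```

Emit:
step_arm(hand=[1, 1, 1, 1, 1, 1, 1, 1, 1], slide=[[-4.8, -1.0, 0], [-9.6, -2.0, 0], [-14.4, -3.1, 0], [-19.2, -4.1, 1], [-23.5, -5.0, 3.5], [-25.3, -5.4, 5.8], [-25.3, -5.4, 5.8], [-25.3, -5.4, 5.8], [-25.3, -5.4, 5.8]], rot=[[0, 0, -0.1], [0, 0, -0.2], [0, 0, -0.237], [0, 0, -0.237], [0, 0, -0.237], [0, 0, -0.237], [0, 0, -0.237], [0, 0, -0.237], [0, 0, -0.237]])

```text
clock: 12.25
tool_pos: [432.1, -127.6, 61.7]
orientation: [3.141, -0.0, 1.539]
contact_force: [-0.3, 0.1, 0.2]
finger_gap: 88.0
grip_force: 0.0
```

Run:
```python
from h import *
C=cam("wrist"); im,d=read_camera("wrist"); cv2.imwrite("pics/w4.png",im); p=proj(C,[430,-128.5,8])[0]; print(p.round(), fit(C,im,d,p,4,13))
goto(430,-128.5,18.7,88.2)
```

```text
[317. 232.] (array([ 431.4, -127.9,   62.8,   39.6,  -89.9,    9.9]), 6923)
slide [-0.09 -0.26  4.34] rot [0.001 0.    0.001] from [ 432.5 -127.6   62.1] [1.7993e+02 1.0000e-02 8.8240e+01]
```

Emit:
step_arm(hand=[1, 1, 1, 1, -1, -1, -1, -1, -1, -1, -1, -1, -1], slide=[[0, 0, 2.0], [0, 0, 3.6], [0, 0, 4.3], [0, 0, 4.3], [0, 0, 4.3], [0, 0, 4.3], [0, 0, 4.3], [0, 0, 4.3], [0, 0, 4.3], [0, 0, 4.3], [0, 0, 4.3], [0, 0, 4.3], [0, 0, 4.3]], rot=[[0, 0, -0.03], [0, 0, -0.03], [0, 0, -0.03], [0, 0, -0.03], [0, 0, -0.03], [0, 0, -0.03], [0, 0, -0.03], [0, 0, -0.03], [0, 0, -0.03], [0, 0, -0.03], [0, 0, -0.03], [0, 0, -0.03], [0, 0, -0.03]])

```text
clock: 13.6
tool_pos: [431.4, -128.2, 18.6]
orientation: [3.142, 0.0, 1.569]
contact_force: [0.4, 0.2, 0.1]
finger_gap: 39.4
grip_force: 35.0
```

```bash
python3 -c "
from h import *
t=498.5*U+237*V
goto(t[0],t[1],120,74.6)"
```

```text
slide [ 22.46  11.17 -10.14] rot [0.    0.    0.267] from [ 431.4 -128.2   18.6] [180.     0.    89.88]
```

Emit:
step_arm(hand=[-1, -1, -1, -1, -1, -1, -1, -1, -1, -1, -1, -1], slide=[[0, 0, -4.0], [0, 0, -8.0], [4.0, 2.0, -10.1], [8.0, 4.0, -10.1], [12.0, 6.0, -10.1], [16.0, 8.0, -10.1], [20.0, 10.0, -10.1], [22.5, 11.2, -10.1], [22.5, 11.2, -10.1], [22.5, 11.2, -10.1], [22.5, 11.2, -10.1], [22.5, 11.2, -10.1]], rot=[[0, 0, 0], [0, 0, 0], [0, 0, 0.1], [0, 0, 0.2], [0, 0, 0.267], [0, 0, 0.267], [0, 0, 0.267], [0, 0, 0.267], [0, 0, 0.267], [0, 0, 0.267], [0, 0, 0.267], [0, 0, 0.267]])

```text
clock: 14.8
tool_pos: [543.0, 95.5, 119.1]
orientation: [-3.141, 0.001, 1.3]
contact_force: [-0.3, -0.3, -1.1]
finger_gap: 39.4
grip_force: 35.0
```

Run:
```python
from h import *
inhand(100,120)
t=499*U+238*V
goto(t[0],t[1],44,74.6)
```

```text
n 2810 tcp uv [498.2 236.2] z 110.3 u [478.8 517.6] v front [266.6 266.8] F [-0.3 -0.3 -1.1] 39.4 34.999412298202515
slide [0.17 0.07 7.53] rot [-0.001  0.    -0.002] from [543.2  95.5 119.3] [-1.7997e+02  2.0000e-02  7.4500e+01]
```

Emit:
step_arm(hand=[-1, -1, -1, -1, -1, -1, -1, -1, -1, -1, -1], slide=[[0.35, 0.05, 0], [0.35, 0.05, 3.0], [0.35, 0.05, 5.5], [0.35, 0.05, 7.0], [0.35, 0.05, 7.4], [0.35, 0.05, 7.5], [0.35, 0.05, 7.6], [0.35, 0.05, 7.7], [0.35, 0.05, 7.8], [0.35, 0.05, 7.85], [0.35, 0.05, 7.85]], rot=[[0, 0, 0], [0, 0, 0], [0, 0, 0], [0, 0, 0], [0, 0, 0], [0, 0, 0], [0, 0, 0], [0, 0, 0], [0, 0, 0], [0, 0, 0], [0, 0, 0]])

```text
clock: 15.95
tool_pos: [545.3, 99.9, 41.3]
orientation: [3.141, -0.0, 1.302]
contact_force: [0.6, -0.4, -1.5]
finger_gap: 39.4
grip_force: 35.0
```

```bash
python3 st.py
```

```text
t 15.95 uv [499.2 241.1] z 41.3 rpy [ 1.7998e+02 -1.0000e-02  7.4590e+01] Fuvz [ 0.7 -0.3] -1.5 gap 39.4 grip 35.0 tq [-0.07  0.12 -0.05]
```

Not yet touching; lower 1.2 mm more, then push home.

Emit:
step_arm(hand=[-1, -1, -1], slide=[[0, 0, 0.06], [0, 0, 0.12], [0, 0, 0.12]], rot=[[0, 0, 0], [0, 0, 0], [0, 0, 0]])

```text
clock: 16.25
tool_pos: [545.1, 99.8, 39.7]
orientation: [-3.141, 0.0, 1.302]
contact_force: [-0.3, 0.1, -0.6]
finger_gap: 39.7
grip_force: 35.0
```

```bash
python3 st.py
```

```text
t 16.25 uv [499. 241.] z 39.7 rpy [-179.99    0.     74.59] Fuvz [-0.3  0.1] -0.6 gap 39.7 grip 35.0 tq [-0.11  0.12 -0.01]
```

Emit:
step_arm(hand=[-1, -1, -1, -1, -1, -1, -1, -1], slide=[[0, 0, 0.06], [0, 0.15, 0.06], [0, 0.3, 0.06], [0, 0.42, 0.06], [0, 0.5, 0.06], [0.15, 0.55, 0.06], [0.3, 0.6, 0.06], [0.35, 0.6, 0.06]], rot=[[0, 0, 0], [0, 0, 0], [0, 0, 0], [0, 0, 0], [0, 0, 0], [0, 0, 0], [0, 0, 0], [0, 0, 0]])

```text
clock: 17.05
tool_pos: [549.7, 100.8, 39.6]
orientation: [-3.137, 0.003, 1.302]
contact_force: [-9.4, -3.2, 11.8]
finger_gap: 39.4
grip_force: 35.0
```

```bash
python3 st.py
```

```text
t 17.05 uv [503.2 243.1] z 39.6 rpy [-179.72    0.18   74.6 ] Fuvz [-8.2 -5.5] 11.8 gap 39.4 grip 35.0 tq [-0.59  1.44 -0.04]
```

Emit:
step_arm(hand=[-1, -1, -1, -1], slide=[[0.1, 0.03, -0.03], [0.2, 0.03, -0.03], [0.3, 0.03, -0.03], [0.3, 0.03, -0.03]], rot=[[0, 0, 0], [0, 0, 0], [0, 0, 0], [0, 0, 0]])

```text
clock: 17.45
tool_pos: [550.3, 103.2, 39.6]
orientation: [-3.136, 0.004, 1.302]
contact_force: [-8.8, -3.9, 11.8]
finger_gap: 39.5
grip_force: 35.0
```

```bash
python3 st.py
```

```text
t 17.45 uv [503.2 245.7] z 39.6 rpy [-179.69    0.22   74.61] Fuvz [-7.4 -6.1] 11.8 gap 39.5 grip 35.0 tq [-0.75  1.41 -0.12]
```

Emit:
step_arm(hand=[-1, -1, -1, -1], slide=[[0.1, 0, -0.02], [0.2, 0, -0.02], [0.3, 0, -0.02], [0.3, 0, -0.02]], rot=[[0, 0, 0], [0, 0, 0], [0, 0, 0], [0, 0, 0]])

```text
clock: 17.85
tool_pos: [550.4, 103.5, 39.5]
orientation: [-3.135, 0.009, 1.304]
contact_force: [-10.9, -14.5, 13.5]
finger_gap: 39.5
grip_force: 35.1
```

```bash
python3 st.py
```

```text
t 17.85 uv [503.1 245.9] z 39.5 rpy [-179.65    0.49   74.7 ] Fuvz [ -6.7 -16.9] 13.5 gap 39.5 grip 35.1 tq [-2.45  1.63 -0.02]
```

Emit:
step_arm(hand=[0.4, 0.4, 0.4, 0.4, 0.4, 0.4, 0.4, 0.4, 0.4], slide=[[0, 0, 0], [0, 0, 0], [-0.4, -0.15, 0], [-0.4, -0.15, 0], [-0.4, -0.15, -3], [-0.4, -0.15, -6], [-0.4, -0.15, -8], [-0.4, -0.15, -8], [-0.4, -0.15, -8]], rot=[[0, 0, 0], [0, 0, 0], [0, 0, 0], [0, 0, 0], [0, 0, 0], [0, 0, 0], [0, 0, 0], [0, 0, 0], [0, 0, 0]])

```text
clock: 18.75
tool_pos: [551.4, 104.0, 119.6]
orientation: [3.141, -0.0, 1.302]
contact_force: [-0.0, 0.3, -0.6]
finger_gap: 61.5
grip_force: 0.0
```

```bash
python3 st.py; python3 chk.py 26 36 pics/c2.png; python3 -c "
from h import *
goto(550.5,-158.5,75,94.4)"
```

```text
t 18.75 uv [504.  246.7] z 119.6 rpy [ 1.7996e+02 -2.0000e-02  7.4600e+01] Fuvz [-0.1  0.3] -0.6 gap 61.5 grip 0.0 tq [-0.04  0.11 -0.02]
4659 z 31.0 u [483.6 524.1] v [215.1 271. ]
endface v 2576 [275.8 293.6]
splitface u 1080 [523.1 540.9]
slide [-25.29   6.97   4.37] rot [-0.001  0.    -0.346] from [550.6 103.8 118.6] [-1.7993e+02  3.0000e-02  7.4600e+01]
```

View pics/c2.png

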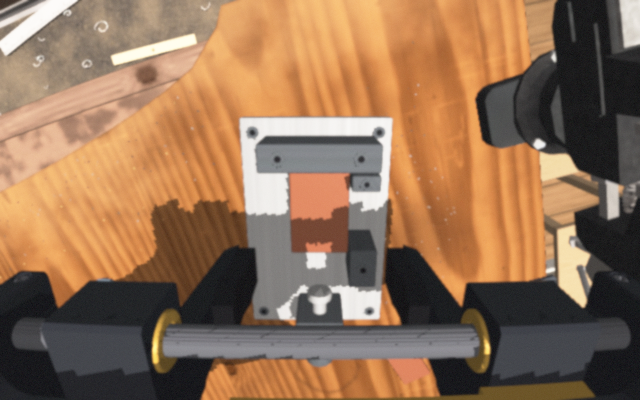

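The picture shows the copper plate lying over the brass, which is fully covered. It is against the stub at (350,182) and the end fence at row 172, and measures u 483.6–523.6, v from about 214. Now the block.

Emit:
step_arm(hand=[1, 1, 1, 1, 1, 1, 1, 1, 1, 1], slide=[[-4.6, 1.3, 0], [-9.2, 2.6, 0], [-13.8, 3.9, 0], [-18.4, 5.2, 1], [-23.0, 6.4, 3], [-25.3, 7.0, 4.4], [-25.3, 7.0, 4.4], [-25.3, 7.0, 4.4], [-25.3, 7.0, 4.4], [-25.3, 7.0, 4.4]], rot=[[0, 0, -0.1], [0, 0, -0.2], [0, 0, -0.3], [0, 0, -0.346], [0, 0, -0.346], [0, 0, -0.346], [0, 0, -0.346], [0, 0, -0.346], [0, 0, -0.346], [0, 0, -0.346]])

```text
clock: 19.8
tool_pos: [551.9, -157.4, 76.1]
orientation: [3.141, -0.0, 1.65]
contact_force: [0.1, -0.3, -0.1]
finger_gap: 88.6
grip_force: 0.0
```

Run:
```python
from h import *
C=cam("wrist"); im,d=read_camera("wrist"); cv2.imwrite("pics/w5.png",im); p=proj(C,[550.5,-158.5,24])[0]; print(p.round(), fit(C,im,d,p,18,30))
goto(550.5,-158.5,20.5,94.4)
```

```text
[318. 233.] (array([ 552.5, -157.7,   62.6,   39.8,  -85.5,   24.9]), 6953)
slide [-0.09 -0.17  5.57] rot [0.001 0.    0.002] from [ 552.  -157.4   76.2] [1.7995e+02 1.0000e-02 9.4520e+01]
```

Emit:
step_arm(hand=[1, 1, 1, 1, -1, -1, -1, -1, -1, -1, -1, -1, -1], slide=[[0, 0, 2.5], [0, 0, 4.8], [0, 0, 5.55], [0, 0, 5.55], [0, 0, 5.55], [0, 0, 5.55], [0, 0, 5.55], [0, 0, 5.55], [0, 0, 5.55], [0, 0, 5.55], [0, 0, 5.55], [0, 0, 5.55], [0, 0, 5.55]], rot=[[0, 0, 0], [0, 0, 0], [0, 0, 0], [0, 0, 0], [0, 0, 0], [0, 0, 0], [0, 0, 0], [0, 0, 0], [0, 0, 0], [0, 0, 0], [0, 0, 0], [0, 0, 0], [0, 0, 0]], squeeze=45)

```text
clock: 21.15
tool_pos: [551.9, -158.8, 20.4]
orientation: [3.141, 0.0, 1.648]
contact_force: [1.0, -0.0, 0.2]
finger_gap: 39.5
grip_force: 45.0
```

```bash
python3 -c "
from h import *
t=498.5*U+237*V
goto(t[0],t[1],122,74.6)"
```

```text
slide [ 25.47   1.13 -10.16] rot [0.001 0.    0.346] from [ 551.9 -158.8   20.4] [1.7996e+02 1.0000e-02 9.4410e+01]
```

Emit:
step_arm(hand=[-1, -1, -1, -1, -1, -1, -1, -1, -1, -1, -1, -1], slide=[[0, 0, -4.0], [0, 0, -8.0], [4.0, 0.2, -10.2], [8.5, 0.4, -10.2], [13.0, 0.6, -10.2], [17.5, 0.8, -10.2], [22.0, 1.0, -10.2], [25.5, 1.1, -10.2], [25.5, 1.1, -10.2], [25.5, 1.1, -10.2], [25.5, 1.1, -10.2], [25.5, 1.1, -10.2]], rot=[[0, 0, 0], [0, 0, 0], [0, 0, 0.1], [0, 0, 0.2], [0, 0, 0.3], [0, 0, 0.346], [0, 0, 0.346], [0, 0, 0.346], [0, 0, 0.346], [0, 0, 0.346], [0, 0, 0.346], [0, 0, 0.346]])

```text
clock: 22.35
tool_pos: [542.5, 95.2, 121.6]
orientation: [-3.14, 0.001, 1.3]
contact_force: [-0.0, -0.2, -4.7]
finger_gap: 39.3
grip_force: 45.0
```

Run:
```python
from h import *
inhand(112,140,"pics/w6.png")
t=499*U+239*V
goto(t[0],t[1],54,74.6)
```

```text
n 2632 tcp uv [497.7 235.8] z 125.3 u [478.4 517.1] v front [266.7 266.9] F [-0.  -0.2 -4.7] 39.3 44.99978905543685
slide [0.31 0.12 6.78] rot [-0.001  0.001 -0.002] from [542.7  95.2 121.8] [-1.7995e+02  3.0000e-02  7.4490e+01]
```

Emit:
step_arm(hand=[-1, -1, -1, -1, -1, -1, -1, -1, -1, -1, -1], slide=[[0.4, 0.1, 0], [0.4, 0.1, 3.0], [0.4, 0.1, 5.5], [0.4, 0.1, 6.4], [0.4, 0.1, 6.7], [0.4, 0.1, 6.8], [0.4, 0.1, 6.9], [0.4, 0.1, 7.0], [0.4, 0.1, 7.1], [0.4, 0.1, 7.15], [0.4, 0.1, 7.15]], rot=[[0, 0, 0], [0, 0, 0], [0, 0, 0], [0, 0, 0], [0, 0, 0], [0, 0, 0], [0, 0, 0], [0, 0, 0], [0, 0, 0], [0, 0, 0], [0, 0, 0]])

```text
clock: 23.5
tool_pos: [545.0, 100.1, 50.9]
orientation: [3.141, -0.0, 1.302]
contact_force: [-0.1, 0.0, -5.0]
finger_gap: 39.8
grip_force: 45.0
```

```bash
python3 st.py
```

```text
t 23.5 uv [498.8 241.2] z 50.9 rpy [ 1.7999e+02 -1.0000e-02  7.4590e+01] Fuvz [-0.1  0. ] -5.0 gap 39.8 grip 45.0 tq [-0.13  0.    0.01]
```

Lower to light contact, then push into the corner.

Emit:
step_arm(hand=[-1, -1, -1, -1, -1, -1, -1, -1, -1, -1], slide=[[0, 0, 0.08], [0, 0, 0.15], [0, 0.15, 0.15], [0, 0.3, 0.15], [0, 0.42, 0.15], [0, 0.5, 0.15], [0.15, 0.55, 0.15], [0.3, 0.6, 0.15], [0.4, 0.65, 0.15], [0.4, 0.65, 0.15]], rot=[[0, 0, 0], [0, 0, 0], [0, 0, 0], [0, 0, 0], [0, 0, 0], [0, 0, 0], [0, 0, 0], [0, 0, 0], [0, 0, 0], [0, 0, 0]])

```text
clock: 24.5
tool_pos: [549.7, 101.0, 50.4]
orientation: [-3.136, 0.004, 1.302]
contact_force: [-13.9, -5.3, 17.5]
finger_gap: 39.8
grip_force: 45.0
```

```bash
python3 st.py
```

```text
t 24.5 uv [503.1 243.4] z 50.4 rpy [-179.69    0.22   74.62] Fuvz [-12.   -8.8] 17.5 gap 39.8 grip 45.0 tq [-0.83  1.95 -0.05]
```

Emit:
step_arm(hand=[-1, -1, -1, -1, -1, -1], slide=[[0.1, 0.0, -0.05], [0.2, 0.0, -0.05], [0.3, 0, -0.05], [0.4, 0, -0.05], [0.5, 0, -0.05], [0.5, 0, -0.05]], rot=[[0, 0, 0], [0, 0, 0], [0, 0, 0], [0, 0, 0], [0, 0, 0], [0, 0, 0]])

```text
clock: 25.1
tool_pos: [550.2, 103.2, 50.4]
orientation: [-3.136, 0.009, 1.304]
contact_force: [-13.6, -15.5, 16.5]
finger_gap: 39.7
grip_force: 45.0
```

```bash
python3 st.py
```

```text
t 25.1 uv [503.1 245.6] z 50.4 rpy [-179.66    0.49   74.7 ] Fuvz [ -9.  -18.6] 16.5 gap 39.7 grip 45.0 tq [-2.33  2.01  0.02]
```

Emit:
step_arm(hand=[-1, -1, -1, -1, -1, -1], slide=[[0, 0, 0], [0, 0.1, 0], [0.05, 0.2, 0], [0.1, 0.25, 0], [0.1, 0.25, 0], [0.1, 0.25, 0]], rot=[[-0.005, 0.005, 0], [-0.01, 0.011, 0], [-0.01, 0.011, 0], [-0.01, 0.011, 0], [-0.01, 0.011, 0], [-0.01, 0.011, 0]], squeeze=55)

```text
clock: 25.7
tool_pos: [550.2, 103.1, 50.3]
orientation: [-3.14, -0.0, 1.304]
contact_force: [-21.5, -16.3, 26.3]
finger_gap: 39.5
grip_force: 55.0
```

```bash
python3 st.py
python3 - <<'E'
from h import *
C=cam("wrist"); im,d=read_camera("wrist"); cv2.imwrite("pics/w7.png",im); W=cloud(C,d); q=uv(W)
m=(W[:,:,2]>50)&(W[:,:,2]<60)&(q[:,:,0]>475)&(q[:,:,0]<530)&(q[:,:,1]>205)&(q[:,:,1]<285)
P=np.c_[q[m],W[m][:,2]]; A=np.c_[P[:,:2]-P[:,:2].mean(0),np.ones(len(P))]; k=np.linalg.lstsq(A,P[:,2],rcond=None)[0]; print(m.sum(),"slopes deg",np.degrees(k[:2]).round(2),"z",k[2].round(1),np.percentile(P[:,:2],[1,99],axis=0).round(1).tolist())
sc,_=read_camera("scene"); p=proj(cam("scene"),[549,101,30])[0].astype(int); c=sc[p[1]-40:p[1]+45,p[0]-55:p[0]+55]
a=cv2.resize(c,None,fx=6,fy=6,interpolation=cv2.INTER_CUBIC); cv2.imwrite("pics/s7.png",a)
E
```

```text
t 25.7 uv [503.1 245.5] z 50.3 rpy [-1.7991e+02 -1.0000e-02  7.4700e+01] Fuvz [-16.4 -21.4] 26.3 gap 39.5 grip 55.0 tq [-2.63  3.42  0.01]
11132 slopes deg [-0.03 -0.86] z 54.9 [[477.9, 226.9], [526.1, 275.8]]
```

View pics/w7.png

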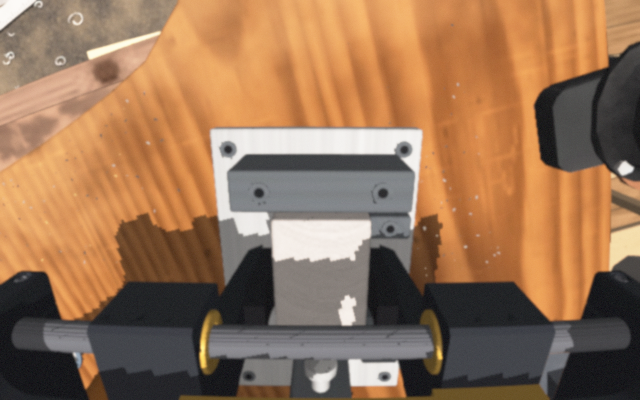

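View pics/s7.png

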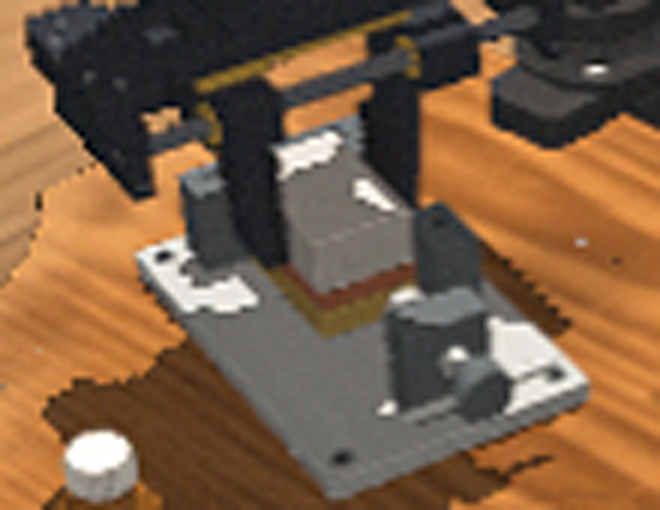

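The wrist view shows the block top at columns 272–370, against the end fence at row 215 and the stub at (390,228). The scene crop shows all three layers flat, with the brass near corner at (327,338) and the block's at (318,292). I'll check whether the brass protrudes.

Run:
```python
from h import *
C=cam("scene"); p=proj(C,[549,101,30])[0].astype(int); o=np.array([p[0]-55,p[1]-40])
w=lambda u,v,z:[*(u*U+v*V),z]
for n,u,v in(("near",483.1,214.4),("left",483.1,276.4),("right",523.1,214.4)):
    print(n,[((proj(C,w(u,v,z))[0]-o+.5)*6-.5).round().tolist() for z in(54,30,22,10)])
print("per mm +u,+v",((proj(C,[w(484.1,214.4,10),w(483.1,215.4,10)])-proj(C,w(483.1,214.4,10)))*6).round(1).tolist())
b=[((proj(C,w(523+a,276.4+c,10))[0]-o+.5)*6-.5).round().tolist() for a,c in((-75,-135),(30,-135),(-75,30))]; print("base corners",b)
C=cam("wrist"); im,d=read_camera("wrist"); W=cloud(C,d); q=uv(W)
def pl(n,u0,u1,v0,v1,z0,z1):
    m=(W[:,:,2]>z0)&(W[:,:,2]<z1)&(q[:,:,0]>u0)&(q[:,:,0]<u1)&(q[:,:,1]>v0)&(q[:,:,1]<v1)
    P=np.c_[q[m],W[m][:,2]]; A=np.c_[P[:,:2]-P[:,:2].mean(0),np.ones(len(P))]; k=np.linalg.lstsq(A,P[:,2],rcond=None)[0]; print(n,m.sum(),np.degrees(k[:2]).round(2),k[2].round(2))
pl("block",487,519,232,272,50,60); pl("endfence",465,515,278,291,42,50); pl("base+v",450,478,235,290,5,15)
```

```text
near [[317.0, 247.0], [322.0, 301.0], [324.0, 319.0], [327.0, 345.0]]
left [[240.0, 167.0], [247.0, 220.0], [249.0, 237.0], [252.0, 263.0]]
right [[415.0, 212.0], [419.0, 266.0], [421.0, 283.0], [423.0, 309.0]]
per mm +u,+v [[2.4, -0.9], [-1.3, -1.4]]
base corners [[334.0, 486.0], [593.0, 383.0], [135.0, 255.0]]
block 6505 [ 0.02 -0.16] 54.94
endfence 3714 [-0.1  -0.32] 47.0
base+v 2550 [0.05 0.03] 10.87
```

```bash
python3 st.py; python3 -c "
from h import *
print(manip.hand_in())"
```

```text
t 25.85 uv [503.1 245.5] z 50.3 rpy [-1.7991e+02 -1.0000e-02  7.4700e+01] Fuvz [-16.7 -22. ] 26.3 gap 39.5 grip 55.0 tq [-2.61  3.46  0.06]
the job is handed in; nothing more can be done
None
```

The billet is stacked thick plate, thin plate, then small block, and it was handed in at about 26 s. The arm was still gripping the block at 55 N and pressing it about 17 N against the split fence and 22 N against the end fence; by force and camera readings every layer is flat and home.

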